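# Hold the pickle press down through its lid slot

### The job

The glass jar is standing in the way on the lid of the steel pickle press: lift it off and set it down upright on the open counter, without dropping it. Then take the paddle by its orange grip out of its wooden stand, pass its blade down through the slot in the lid and push the sprung plate inside down until the collar under the grip is at the lid or only just short of it (a few millimetres), and finish while still gripping the paddle and holding it down there. Leave the black mug, the green colander and the rolling pin where they are.

Things in the scene. Friction and masses are not known exactly. Their poses are not given: they have to be found in the camera images.
- canister: Square stainless steel pickle press canister, 120 x 120 mm, closed by a latched hinged lid 126 x 126 mm and 8 mm thick; lid top flat and 120 mm above the counter. It is fixed to the counter and the lid stays shut. Origin: centre of its underside; z up; at yaw 0 its latch faces -x (the robot) and the hinge barrel (8 mm thick, top 4 mm below the lid's top) is at +x, reaching 70 mm from the centre.
- slot (a point): Centre of the slot in the canister's lid, at the lid's top surface. The slot goes through the lid, 12 mm wide along the canister's x and 28 mm long along its y, edges broken by about 1 mm, with a flat black frame line 3 mm wide printed round it. It has the canister's axes.
- plate (a joint): Sprung press plate (100 x 100 mm, hidden inside the canister), how far it has been pressed down, m. 0 at rest, with its top 61 mm below the lid's top; it can go to 0.035. The spring gives about 2 N at the start and 5 N at 0.024, and pushes the plate and paddle back up when let go. With the paddle's collar on the lid it reads 0.024.
- jar: Closed round glass jar, green glass, steel cap, 54 mm in diameter at its body, 70 mm tall, about 0.2 kg. It starts upright on the canister's lid, over the slot. Origin: centre of its underside; z up.
- paddle: Press paddle, about 80 g, standing upright in the stand. From below: wooden blade 10 mm thick (its x) by 26 mm wide (its y) and 85 mm long, with a rounded end (5 mm radius); orange collar 24 x 36 mm, 6 mm thick (85 to 91 mm above the blade's end); orange grip 16 mm thick (x) by 30 mm wide (y), from 91 to 143 mm. Origin: centre of the blade's lower end; z up along the paddle. The same after a half turn about z.
- paddle_tip (a point): Centre of the blade's lower end (the paddle's origin).
- paddle_grip (a point): Centre of the paddle's orange grip, 117 mm above the blade's end.
- stand: Dark wooden block 70 x 90 x 50 mm, fixed to the counter, with an upright well 12 x 28 mm (its x, y), 40 mm deep, in which the paddle's blade stands, so that the blade's end is 10 mm above the counter. Origin: centre of its underside; z up.
- mug: Bystander: black ceramic mug, 80 mm in diameter, 90 mm tall, handle at its +y. Origin: centre of its underside.
- colander: Bystander: lime green plastic colander, 200 mm in diameter, 254 mm over its two handles (along its x), 87 mm tall. Origin: centre of its underside. The counter between it, the canister and the robot is open.
- rolling_pin: Bystander: wooden rolling pin, 50 mm in diameter, 344 mm long along its y, lying beyond the canister. Origin: at the counter, under its middle.
Things that resemble listed ones, but are neither listed nor needed, are in the scene too. Of the things that look like the canister, the largest one is meant. What is shaped like the paddle but blue is not meant.

How it is judged (in metres and radians):
On the way, in this order (a step that is already met when the one before it is completed fails the run):
1. the jar stands upright on the counter, clear of the canister and let go (height (world z) of jar below 0.008 m and angle between jar's own z axis and vertical below 0.1 rad and horizontal distance between jar and canister above 0.095 m and linear speed of jar below 0.03 m/s and contact force between the fingers and jar below 0.1 N), for 0.2 s.
2. the blade's end has passed through the slot in the lid (horizontal distance between paddle_tip and slot below 0.01 m and z of paddle_tip in the frame of slot below -0.012 m), for 0.1 s.
At the end, for the whole second after the job is handed in: Blade through the slot (end within 10 mm of its centre), paddle upright to 0.1 rad, collar at most 8 mm above the lid, plate at least 16 mm down, paddle still and gripped; jar upright (0.1 rad) and still on the counter, over 95 mm from the canister (axis to axis) (value of joint plate above 0.016 m and horizontal distance between paddle_tip and slot below 0.01 m and z of paddle_tip in the frame of slot below -0.077 m and angle between each of paddle, jar's own z axis and vertical below 0.1 rad and linear speed of each of paddle, jar below 0.02 m/s and contact force between the fingers and paddle above 1 N and height (world z) of jar below 0.008 m and horizontal distance between jar and canister above 0.095 m); the arm keeps its last pose, push and grip.
It fails at once if the jar is dropped (falls free faster than 0.6 m/s) (linear speed of jar above 0.6 m/s and contact force between the fingers and jar below 0.1 N).
It fails at once if the jar is tipped over (angle between jar's own z axis and vertical above 0.8 rad).
It fails at once if the mug is moved over 40 mm (distance of mug from where it was at the start of the episode above 0.04 m).
It fails at once if the colander is moved over 40 mm (distance of colander from where it was at the start of the episode above 0.04 m).
It fails at once if the rolling pin is moved over 50 mm (distance of rolling_pin from where it was at the start of the episode above 0.05 m).
It also fails if it takes over 64 s, if anything falls off the work surface, if the arm or the gripper's body presses on something with over 40 N, if the wrist force passes 120 N, or if a joint passes its speed limit or range.

### The arm

A 6-joint arm with a two-finger parallel gripper is mounted at the origin on the work surface. World frame = base frame: x ahead of the robot, y to its left, z up, the work surface at z = 0. Lengths are in mm, angles in rad, forces in N, time in s.
With the tool pointing down it reaches from about 275 to 825 mm from the base axis. Payload 4.9 kg.
Tool frame: the origin (TCP) lies at the very end of the fingers, on their centre line; the grasp point (between the pads) lies 19 mm behind it; z points along the fingers, y is the direction in which the jaws open and shut (so a half turn about z gives the same grasp; the last joint's range is limited). The gripper opens to 85 mm and grips with 20 to 120 N. Pads are 22 mm wide; open, the fingers measure 114 mm over their backs; the gripper's body (76 mm by 85 mm) begins 54 mm behind the grasp point. The pads swing forward as they close: fully open they stand 13 mm farther back than shut.
Start: joints at [-1.245, 0.326, -0.193, 1.052, 0, 1.437], TCP at [244.087, -492.89, 231.281] pointing down, gripper open.
Joint ranges: [-2.65, 2.65], [-0.97, 1.79], [-1.3, 1.35], [-1.93, 2.1], [-1.47, 1.37], [-3.14, 3.14]. Speed limits (rad/s): [2.57, 2.57, 3.14, 3.14, 3.14, 3.14].

### API

Orientations are given as [roll, pitch, yaw] about the fixed x, y, z axes, in that order (R = Rz(yaw) Ry(pitch) Rx(roll)).
In Python, from bench import bot, solve_ik, imaging gives the robot as it stands. Calls block until the motion is done:
- bot.move_ptp(position, orientation): joint-space move of the TCP to a pose.
- bot.movel(position, rot=None, max_speed=150, threshold=None): straight line of the TCP; rot=None keeps the orientation; max_speed is the mean speed in mm/s. With threshold (N) it stops when the force on the tool has changed by that much, and returns True; else False.
- bot.move_j(angles): joint-space move.
- bot.grip(opening, effort=None): opening from 0.0 (shut) to 1.0 (fully open); effort is the grip in N (None keeps the last); returns when the fingers have stopped.
- bot.dwell(seconds).
- solve_ik(position, orientation): joint angles nearest the present ones, or None.
- bot.get_state(): the state.
- imaging.capture(name): name is "scene" or "side" or "wrist"; returns the picture (420x560x3 uint8, blue, green, red); there is no depth.
- imaging.camera_model(name): a dict with "K" (3x3 intrinsics, pixels), "k1" (the pictures are not rectified: a ray, as slopes to the right and down, at radius r is drawn at 1 + k1 r^2 times it, then the intrinsics apply), "position" and "rotation" of the camera in the world. Camera axes: x right, y up, looking along -z (the intrinsics and any distortion apply to the point x, -y, -z); pixel columns grow to the right and rows downward; lengths in mm; the calibration is good to about 2 mm. A picture is of the moment at which its call begins: read the wrist's pose just before it. camera_model takes no time and is no camera call; for the wrist camera it gives the pose at the moment of the call.
A pose or a line that the arm cannot do raises bot.IKError and nothing moves.
- bot.sign_off(): hands the job in, once; it reports no verdict.
The state is a dict: "t": time; "qpos": joint angles; "joint_velocities": joint speeds; "effort": joint torques, N m; "tcp_pos": TCP position; "orientation": TCP orientation; "contact_force": force on the tool from outside, world axes, zero at the start; "wrist_torque": the same for the moment, N m; "opening": opening from 0.0 (shut) to 1.0 (fully open).
Only numpy, scipy, OpenCV 4.12 (cv2) and the standard library are available. Lean on these libraries where they do the work, as an engineer would, in place of code of your own. Each camera call takes 0.05 s, during which the arm holds its last target.

## Working session

There is one attempt and no reset: what is moved stays moved. The work goes in short steps, each a Python script; the robot and the scene stay as the last script left them, time stands still between calls to the robot, and variables do not carry over. Pictures are saved under pics/ and viewed, and the job is handed in when it is done.

```bash
ls; mkdir -p pics; python3 - <<'E'
from bench import bot, imaging
import cv2
for n in ("scene","side","wrist"):
    m=imaging.camera_model(n); print(n,m)
    cv2.imwrite(f"pics/a_{n}.png",imaging.capture(n))
print(bot.get_state())
E
```

```text
pics
scene {'K': array([[397.91209319,   0.        , 284.61874564],
       [  0.        , 397.91209319, 208.29810945],
       [  0.        ,   0.        ,   1.        ]]), 'k1': 0.03166149321797884, 'position': array([1133.54894559,  156.09115244,  774.76599076]), 'rotation': array([ 0.69502481, -0.00946721,  1.75036676])}
side {'K': array([[401.47023986,   0.        , 276.32184419],
       [  0.        , 401.47023986, 206.46125553],
       [  0.        ,   0.        ,   1.        ]]), 'k1': -0.023867809347518084, 'position': array([320.04888447, 663.65588705, 874.08064116]), 'rotation': array([ 0.7034585 ,  0.00948507, -2.73124341])}
wrist {'K': array([[307.45899075,   0.        , 279.59711027],
       [  0.        , 307.45899075, 211.86244701],
       [  0.        ,   0.        ,   1.        ]]), 'k1': -0.03580938031813997, 'position': array([ 312.2441884 , -458.15251905,  374.18074871]), 'rotation': array([-3.04513071e-01,  9.66120614e-04, -1.11163963e+00])}
{'t': 0.15, 'qpos': array([-1.24518065e+00,  3.26776658e-01, -1.93382508e-01,  1.05202298e+00,
       -1.96872056e-05,  1.43662930e+00]), 'joint_velocities': array([-0.00036187, -0.0033619 ,  0.00287508,  0.00060971, -0.0018855 ,
       -0.00128156]), 'effort': array([ 1.47738770e-03, -4.43706679e+01,  2.62663311e+01,  1.04889084e-02,
        5.45006310e-05, -6.77845534e-06]), 'tcp_pos': array([ 243.93429236, -492.42369684,  230.66932967]), 'orientation': array([-3.14021666e+00, -1.65863370e-04,  4.59782609e-01]), 'contact_force': array([-0.58045527, -0.58187126,  0.00644698]), 'wrist_torque': array([ 0.01737992,  0.01323628, -0.01516797]), 'opening': 0.9991257102427087}
```

View pics/a_scene.png

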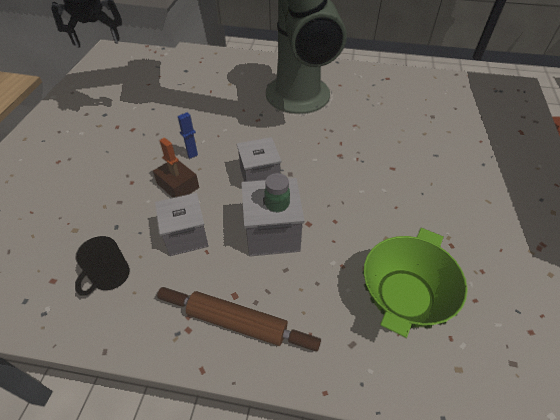

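View pics/a_side.png

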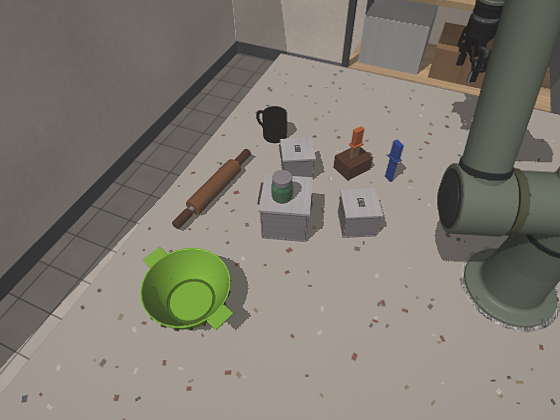

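View pics/a_wrist.png

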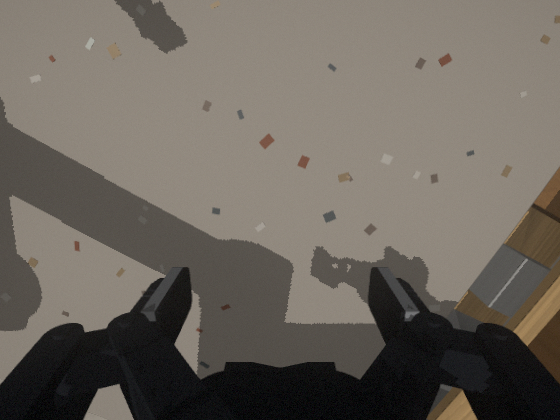

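Scene: the meant canister with the jar on it is at about (272,215), and the orange paddle in its stand is at (175,165). There are two smaller decoy canisters, and a blue paddle at (187,135). In the side view the jar is at (283,187) and the orange paddle at (355,150). The wrist view shows only counter. Next I zoom in.

```bash
cat > h.py <<'E'
import numpy as np, cv2
from scipy.spatial.transform import Rotation as Ro
from scipy.optimize import least_squares
from bench import bot, imaging, solve_ik
def ray(m,uv):
    K=m["K"];d=np.array([(uv[0]-K[0,2])/K[0,0],(uv[1]-K[1,2])/K[1,1]]);u=d.copy()
    for _ in range(20): u=d/(1+m["k1"]*(u@u))
    R=Ro.from_euler("xyz",m["rotation"]).as_matrix()
    v=R@np.array([u[0],-u[1],-1]); return np.array(m["position"]),v/np.linalg.norm(v)
def proj(m,P):
    R=Ro.from_euler("xyz",m["rotation"]).as_matrix()
    P=np.atleast_2d(P); c=(P-m["position"])@R
    s=np.stack([c[:,0]/-c[:,2],-c[:,1]/-c[:,2]],1); s=s*(1+m["k1"]*(s**2).sum(1,keepdims=True))
    return s*[m["K"][0,0],m["K"][1,1]]+m["K"][:2,2]
def onz(m,uv,z):
    p,v=ray(m,uv); return p+v*(z-p[2])/v[2]
def tri(obs):
    A=np.zeros((3,3));b=np.zeros(3);L=[]
    for m,uv in obs:
        p,v=ray(m,uv);Q=np.eye(3)-np.outer(v,v);A+=Q;b+=Q@p
    X=np.linalg.solve(A,b)
    return X,[np.linalg.norm(proj(m,X)[0]-uv) for m,uv in obs]
def zoom(img,x0,y0,w,h,f,name):
    c=cv2.resize(img[y0:y0+h,x0:x0+w],None,fx=f,fy=f,interpolation=cv2.INTER_CUBIC)
    for i in range(0,w,10):
        cv2.line(c,(i*f,0),(i*f,8 if i%50 else 16),(0,0,255),1)
        if i%20==0: cv2.putText(c,str(x0+i),(i*f,26),0,.4,(0,0,255),1)
    for i in range(0,h,10):
        cv2.line(c,(0,i*f),(8,i*f),(0,0,255),1)
        if i%20==0: cv2.putText(c,str(y0+i),(10,i*f+4),0,.4,(0,0,255),1)
    cv2.imwrite(name,c)
E
python3 - <<'E'
from h import *
a=cv2.imread("pics/a_scene.png");b=cv2.imread("pics/a_side.png")
zoom(a,150,105,160,100+20,5,"pics/z1.png");zoom(a,225,160,100,100,6,"pics/z2.png")
zoom(b,320,110,100,80,7,"pics/z3.png");zoom(b,245,155,80,95,6,"pics/z4.png")
E
```

```text
(no output)
```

View pics/z1.png

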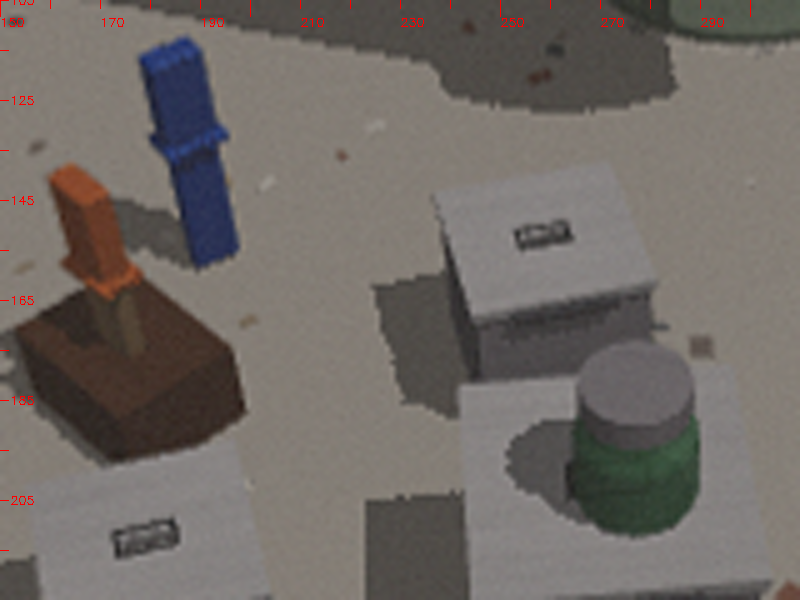

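View pics/z2.png

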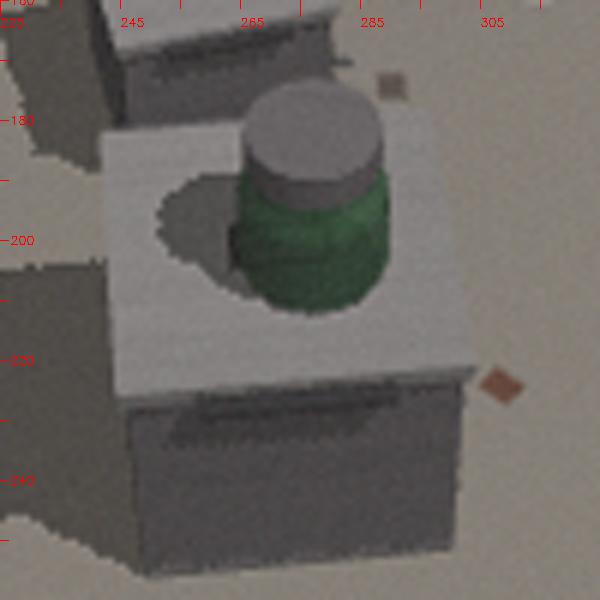

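View pics/z3.png

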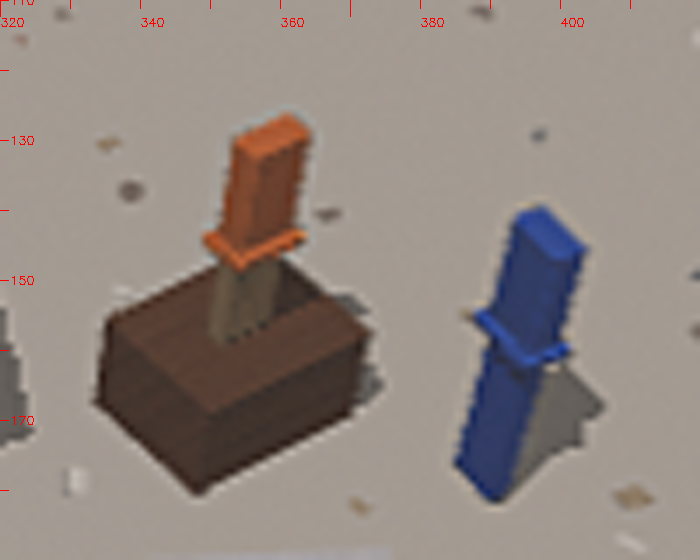

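View pics/z4.png

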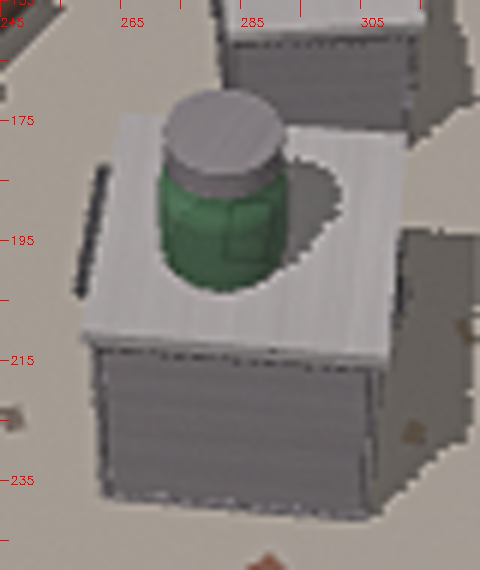

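```bash
python3 - <<'E'
from h import *
a=imaging.camera_model("scene");b=imaging.camera_model("side")
C={"lid--":((242,182),(313,177.2)),"lid+-":((244.7,226.2),(265,173.8)),"lid++":((303.3,221.7),(258.3,210.8)),"lid-+":((297,178.3),(309.7,214.2)),
"captop":((277,181.8),(282.5,178.3)),"padtop":((165.6,141.4),(358.9,129.1)),
"st a":((153,170),(359.3,146.9)),"st b":((178,160.6),(372.9,157.1)),"st c":((196.4,174.6),(350,168.6)),"st d":((175,188.6),(335.4,155.4))}
for k,(u,v) in C.items():
    X,e=tri([(a,np.array(u)),(b,np.array(v))]);print(k,X.round(1),np.round(e,2))
E
```

```text
lid-- [534.1 -46.6 119.7] [1.28 1.11]
lid+- [655.4 -10.  119.3] [1.19 0.93]
lid++ [619.  108.  115.2] [0.66 0.57]
lid-+ [498.7  73.9 119.4] [1.35 1.28]
captop [581.1  44.9 185. ] [0.58 0.5 ]
padtop [ 470.8 -244.1  152.8] [0.98 0.8 ]
st a [ 468.4 -303.1   42.7] [0.03 0.02]
st b [ 419.2 -257.9   47.2] [3.06 2.67]
st c [ 466.6 -188.2   49.5] [1.16 1.  ]
st d [ 523.3 -224.3   50.3] [1.33 1.08]
```

```bash
python3 - <<'E'
from h import *
a=imaging.camera_model("scene")
print("colander rim", [onz(a,uv,87).round() for uv in ((405,240),(366,280),(464,290),(430,236))], onz(a,(405,293),5).round())
print("mug", onz(a,(100,255),90).round(), "small can", onz(a,(258,158),90).round(), onz(a,(180,213),90).round(),"blue",onz(a,(192,157),0).round())
print("dest px",proj(a,[[430,190,0]]))
bot.move_ptp([571,40,300],[np.pi,0,1.5]); m=imaging.camera_model("wrist"); i1=imaging.capture("wrist")
cv2.imwrite("pics/b1.png",i1); np.save("b1.npy",m)
s=bot.get_state(); print(s["t"],s["tcp_pos"],s["qpos"])
E
```

```text
colander rim [array([606., 325.,  87.]), array([718., 249.,  87.]), array([705., 435.,  87.]), array([586., 378.,  87.])] [685. 344.   5.]
mug [ 761. -284.   90.] small can [422. -34.  90.] [ 627. -164.   90.] blue [ 360. -243.    0.]
dest px [[342.9398895  196.79902112]]
2.45 [570.99345815  39.03230139 299.84439355] [-6.06109119e-02  3.35046851e-01 -4.42651252e-03  1.23159248e+00
 -1.71689067e-04  1.58258439e+00]
```

View pics/b1.png

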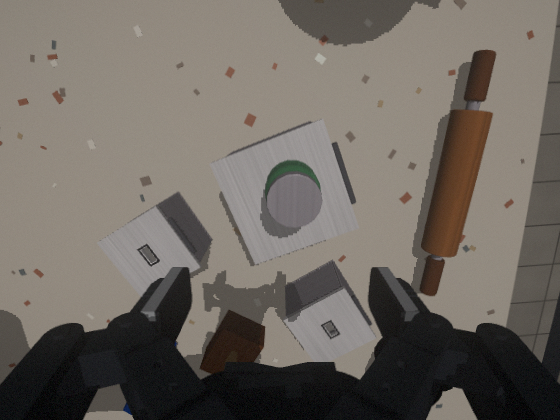

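Wrist view: the lid corners are at (213,162), (324,120), (358,229) and (255,265), the cap centre at (293.5,201), with the hinge on the right (+x). Now I refine with all three views.

```bash
python3 - <<'E'
from h import *
a=imaging.camera_model("scene");b=imaging.camera_model("side");w=np.load("b1.npy",allow_pickle=True).item()
C={"lid--":((242,182),(313,177.2),(255,265)),"lid+-":((244.7,226.2),(265,173.8),(358.5,229)),"lid++":((303.3,221.7),(258.3,210.8),(324,120)),"lid-+":((297,178.3),(309.7,214.2),(212.5,162)),
"captop":((277,181.8),(282.5,178.3),(293.5,201))}
r={}
for k,(u,v,q) in C.items():
    X,e=tri([(a,np.array(u)),(b,np.array(v)),(w,np.array(q))]);r[k]=X;print(k,X.round(1),np.round(e,2),onz(w,q,120 if k!="captop" else 190).round(1))
P=[onz(w,C[k][2],120) for k in list(C)[:4]];print(np.mean(P,0),[np.linalg.norm(P[i]-P[i-1]).round(1) for i in range(4)])
i=cv2.imread("pics/b1.png");zoom(i,205,110,160,160,4,"pics/z5.png")
E
```

```text
lid-- [534.6 -47.2 120. ] [1.48 0.99 1.19] [535.3 -48.5 120. ]
lid+- [655.6 -10.9 119.4] [1.55 0.69 1.44] [655.8 -12.4 120. ]
lid++ [619.9 108.1 115.8] [0.55 0.78 1.23] [620.6 108.2 120. ]
lid-+ [500.   74.  119.4] [1.14 1.61 1.99] [502.3  74.3 120. ]
captop [581.9  44.5 185.2] [0.69 0.59 1.44] [582.9  45.1 190. ]
[578.48697472  30.39262831 120.        ] [np.float64(127.2), np.float64(125.8), np.float64(125.6), np.float64(123.1)]
```

View pics/z5.png

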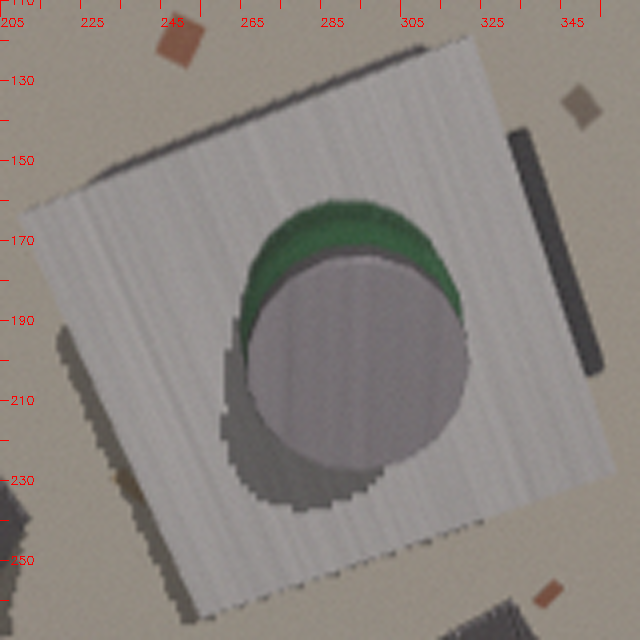

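```bash
python3 - <<'E'
from h import *
bot.movel([582.5,45,230],max_speed=150)
hit=bot.movel([582.5,45,133],max_speed=100,threshold=8); print("hit",hit,bot.get_state()["contact_force"])
bot.grip(0.0,effort=35); s=bot.get_state(); print(s["opening"],s["contact_force"],s["t"])
bot.movel([582.5,45,150],max_speed=60); s=bot.get_state(); print(s["opening"],s["contact_force"],s["tcp_pos"])
bot.movel([582.5,45,200],max_speed=100)
cv2.imwrite("pics/c_scene.png",imaging.capture("scene")); 
s=bot.get_state(); print(s["opening"],s["contact_force"],s["tcp_pos"],s["t"])
a=cv2.imread("pics/c_scene.png"); zoom(a,200,100,150,150,4,"pics/z6.png")
E
```

```text
hit False [-0.37981878 -0.17733502 -0.01151512]
0.6148639475288624 [-2.09648926  0.13646897  5.84816288] 4.6
0.6199836744322744 [ 0.57556535  1.31708896 -1.78366612] [582.69115896  44.98070879 150.26280993]
0.6201975171256476 [-0.12493799  0.53576957 -2.18777714] [581.87307556  45.02366831 199.12356964] 5.7333
```

View pics/z6.png

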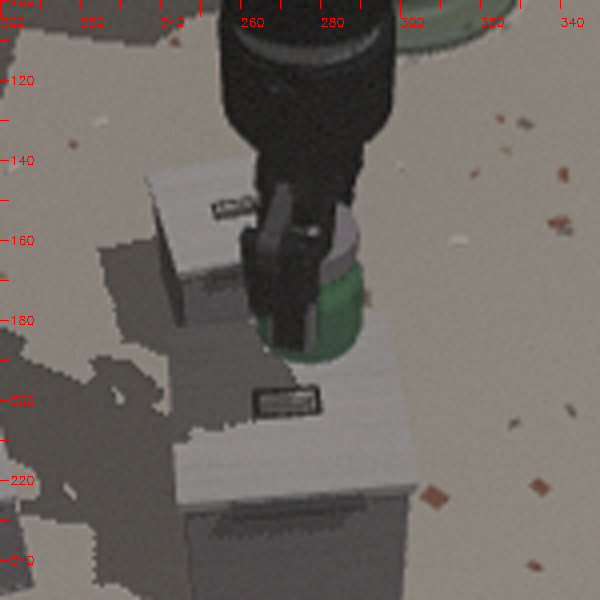

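The jar is held (about 2.2 N of weight) and upright, and the slot shows at (271,200). Next I set the jar down on the open counter.

```bash
python3 - <<'E'
from h import *
bot.movel([440,215,200],max_speed=200)
bot.movel([440,215,35],max_speed=150)
bot.dwell(0.3)
print(bot.get_state()["contact_force"])
hit=bot.movel([440,215,9],max_speed=25,threshold=3); s=bot.get_state(); print("hit",hit,s["tcp_pos"],s["contact_force"],s["t"])
E
```

```text
[ 0.7071772   0.37366043 -1.77534783]
hit True [439.82957696 214.93228792  13.96306655] [-0.70487869  0.65586151  4.53255223] 9.3333
```

```bash
python3 - <<'E'
from h import *
bot.grip(1.0)
bot.movel([440,215,130],max_speed=120)
bot.move_ptp([555,0,270],[np.pi,0,1.864]); bot.dwell(.2)
m=imaging.camera_model("wrist"); i=imaging.capture("wrist"); cv2.imwrite("pics/d_w1.png",i); np.save("d1.npy",m)
cv2.imwrite("pics/d_side.png",imaging.capture("side"));cv2.imwrite("pics/d_scene.png",imaging.capture("scene"))
print(bot.get_state()["t"])
a=cv2.imread("pics/d_scene.png"); zoom(a,225,100,160,120,5,"pics/z7.png")
E
```

```text
12.325
```

View pics/d_w1.png

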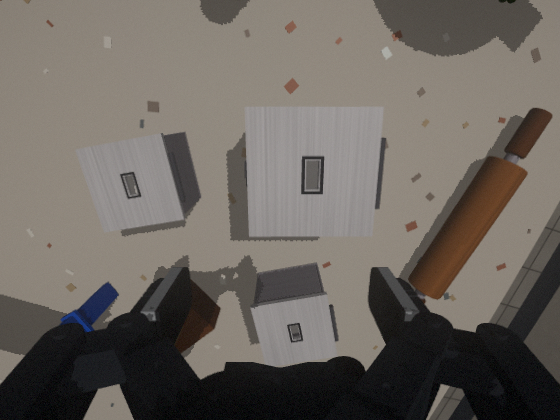

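View pics/d_side.png

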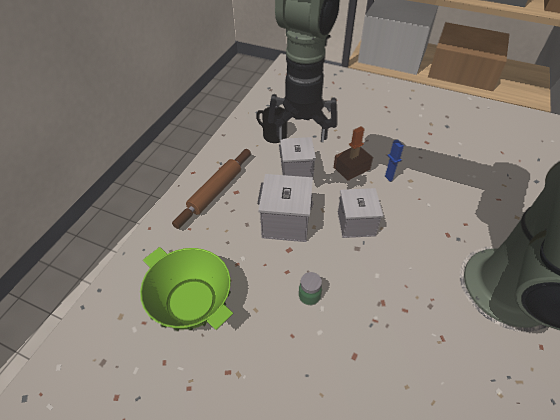

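View pics/z7.png

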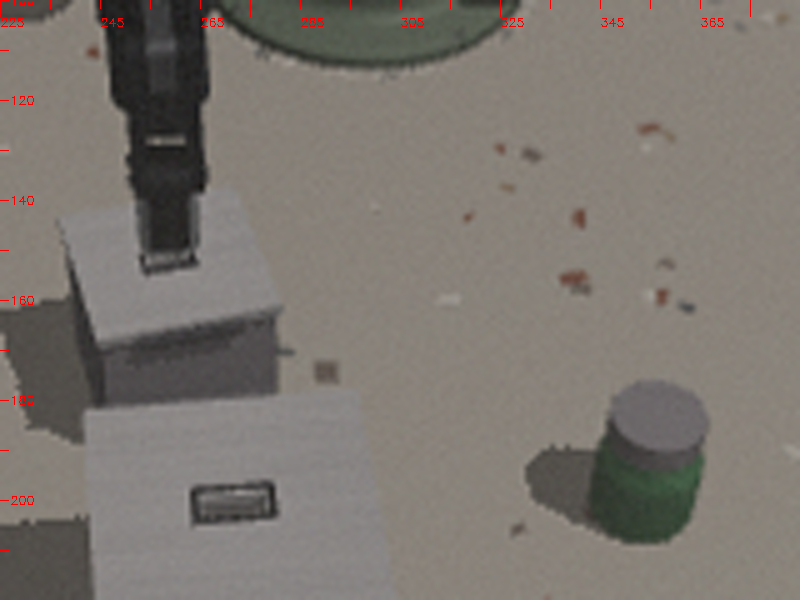

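The jar stands upright on the counter at scene (357,195). The slot is clear, at wrist-image pixel (312,175). Next I measure the slot precisely and move over the stand.

```bash
cat >> h.py <<'E'
def frame_rect(img,c,win=30,thr=90):
    g=cv2.cvtColor(img,cv2.COLOR_BGR2GRAY); x0,y0=int(c[0]-win),int(c[1]-win)
    s=cv2.resize(g[y0:y0+2*win,x0:x0+2*win],None,fx=8,fy=8,interpolation=cv2.INTER_CUBIC)
    _,t=cv2.threshold(s,thr,255,cv2.THRESH_BINARY_INV)
    cs,_=cv2.findContours(t,cv2.RETR_EXTERNAL,cv2.CHAIN_APPROX_NONE); k=max(cs,key=cv2.contourArea)
    r=cv2.minAreaRect(k); o=lambda p:(np.array(p)+.5)/8-.5+[x0,y0]
    return o(r[0]),np.array(r[1])/8,o(cv2.boxPoints(r))
E
python3 - <<'E'
from h import *
w=np.load("d1.npy",allow_pickle=True).item();a=imaging.camera_model("scene");b=imaging.camera_model("side")
I=cv2.imread("pics/d_w1.png")
c,sz,bx=frame_rect(I,(312,175)); print(c,sz,bx.round(1))
P=np.array([onz(w,p,120) for p in bx]);print(P.round(1),P.mean(0))
e=P[1]-P[0],P[2]-P[1]; print([(np.linalg.norm(v),np.degrees(np.arctan2(v[1],v[0]))) for v in e])
C2,s2,_=frame_rect(cv2.imread("pics/d_scene.png"),(271,200),15);C3,s3,_=frame_rect(cv2.imread("pics/d_side.png"),(286.5,193),12);print(C2,s2,C3,s3)
print(tri([(a,C2),(b,C3)]),tri([(a,C2),(b,C3),(w,c)]),onz(w,c,120),onz(a,C2,120),onz(b,C3,120))
L=[(246,107),(383,107),(373,237),(249,236)];Q=np.array([onz(w,p,120) for p in L]);print(Q.round(1),Q.mean(0))
# view of stand
bot.move_ptp([470,-290,300],[np.pi,0,0.96]); bot.dwell(.2)
m=imaging.camera_model("wrist"); i=imaging.capture("wrist"); cv2.imwrite("pics/e1.png",i); np.save("e1.npy",m);print(bot.get_state()["t"])
E
```

```text
[312.15021896 174.8037529 ] [22.1555748  38.00999451] [[300.6 193.5]
 [301.6 155.5]
 [323.7 156.1]
 [322.7 194.1]]
[[572.4  10.7 120. ]
 [561.8  46.1 120. ]
 [582.1  51.8 120. ]
 [593.4  16.5 120. ]] [577.41913815  31.28149201 120.        ]
[(np.float64(36.98024543976477), np.float64(106.60437850521618)), (np.float64(20.98343781542331), np.float64(15.524298428457405))]
[271.27807617 200.04387093] [ 7.76094675 17.29044914] [285.93993187 192.83930969] [ 8.4495182  11.28858662]
(array([577.39141816,  31.07499843, 120.92383433]), [np.float64(0.5514092482494676), np.float64(0.47460463007781195)]) (array([577.30372882,  31.34062095, 120.977719  ]), [np.float64(0.5007600133237468), np.float64(0.5310550571454841), np.float64(0.43543518326389286)]) [577.31114284  31.59380862 120.        ] [577.61443917  31.92578254 120.        ] [577.41066464  28.88162464 120.        ]
[[500.2  73.1 120. ]
 [619.1 109.5 120. ]
 [657.9 -11.3 120. ]
 [535.7 -47.2 120. ]] [578.21630797  31.02977698 120.        ]
13.7333
```

View pics/e1.png

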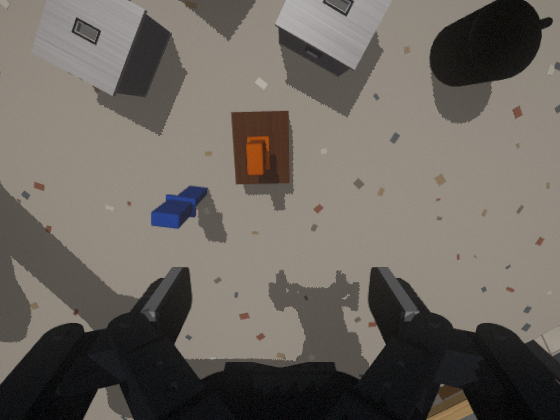

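```bash
python3 - <<'E'
from h import *
i=cv2.imread("pics/e1.png");zoom(i,220,100,90,95,6,"pics/z8.png")
E
```

```text
(no output)
```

View pics/z8.png

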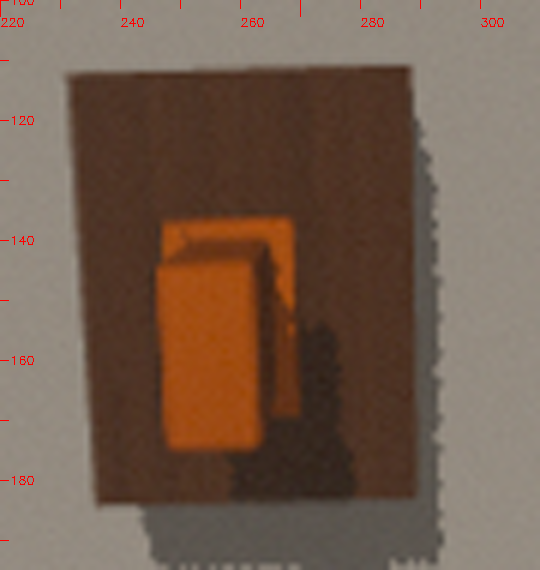

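```bash
python3 - <<'E'
from h import *
w=np.load("e1.npy",allow_pickle=True).item();a=imaging.camera_model("scene");b=imaging.camera_model("side")
off=-.4
for L,z in (([(246.2,144),(263,143.7),(264,175),(247.8,175)],153),([(231.2,112.3),(288.5,111.2),(289.5,182.8),(236.2,184.2)],50)):
    P=np.array([onz(w,np.array(p)+off,z) for p in L]); d=np.roll(P,-1,0)-P
    print(P.mean(0).round(1),np.linalg.norm(d,axis=1).round(1),np.degrees(np.arctan2(d[:,1],d[:,0])).round(1))
print(tri([(a,np.array((165.6,141.4))),(b,np.array((358.9,129.1))),(w,np.array((255.2,159.4))+off)]))
E
```

```text
[ 472.3 -244.6  153. ] [15.6 29.4 15.5 29.1] [ -34.  -123.9  145.1   56.3]
[ 472.  -244.8   50. ] [70.  89.1 69.6 89.7] [ -33.9 -123.6  146.6   56.7]
(array([ 471.40138525, -244.20171494,  152.78721625]), [np.float64(0.9620452122202992), np.float64(0.8756398819834659), np.float64(1.0807243663480923)])
```

```bash
python3 - <<'E'
from h import *
o=[np.pi,0,0.977]
bot.move_ptp([472.2,-244.7,200],o)
print("hit",bot.movel([472.2,-244.7,108],max_speed=100,threshold=8)); f0=bot.get_state()["contact_force"]
bot.grip(0.0,effort=70); s=bot.get_state(); print(s["opening"],f0,s["contact_force"],s["tcp_pos"],s["orientation"],s["t"])
bot.dwell(.2)
bot.movel([472.2,-244.7,125],max_speed=60); s=bot.get_state();print(s["contact_force"],s["opening"])
bot.movel([472.2,-244.7,290],max_speed=150); bot.dwell(.2)
s=bot.get_state();print(s["contact_force"],s["opening"],s["t"])
m=imaging.camera_model("wrist"); i=imaging.capture("wrist"); cv2.imwrite("pics/f1.png",i); np.save("f1.npy",m)
E
```

```text
hit False
0.17886918434462298 [1.35715218 0.16362071 0.67814941] [-0.7733212   1.31323243  2.18880312] [ 472.25595769 -244.70701126  108.19113257] [ 3.14143352e+00 -1.27580599e-04  9.76939918e-01] 15.9583
[-0.42641524 -0.09929125 -1.04404331] 0.1803234817056903
[-0.48249745 -0.05599596 -1.20201961] 0.17629451478854874 18.0417
```

View pics/f1.png

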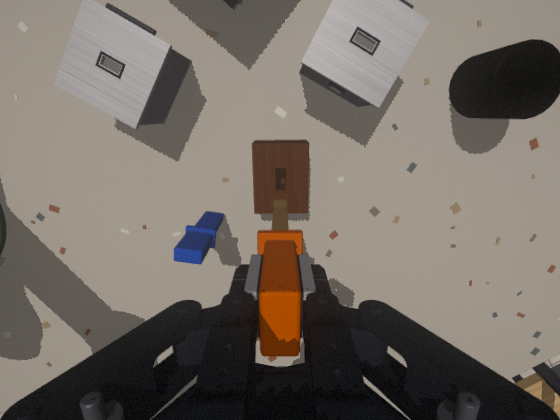

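The paddle is held: the blade is visible with its tip near (280,200), and the well is at (281,179). Now I compare this with the model.

```bash
cat >> h.py <<'E'
def paddle_px(m,tcp,yaw,dx=0,dz=98):
    # paddle points in tool frame: jaw axis = tool y, paddle y = tool x
    R=Ro.from_euler("xyz",[np.pi,0,yaw]).as_matrix()
    P=[]
    for z in (5,84.9,91,143):
        hx,hy={5:(13,5),84.9:(18,12),91:(18,12),143:(15,8)}[z]
        P+=[(dx+sx*hx,sy*hy,dz-z) for sx in(1,-1) for sy in (1,-1)]
    return proj(m,np.array(P)@R.T+tcp)
E
python3 - <<'E'
from h import *
i=cv2.imread("pics/f1.png");w=np.load("f1.npy",allow_pickle=True).item();s=bot.get_state()
print(s["tcp_pos"],s["orientation"])
px=paddle_px(w,s["tcp_pos"],s["orientation"][2]);print(px.round(1).tolist())
j=i.copy();x0,y0,f=225,150,4
j=cv2.resize(j[150:360-10,225:345],None,fx=f,fy=f,interpolation=cv2.INTER_CUBIC)[:600]
for u in px: cv2.circle(j,tuple(((u-[225,150]+.5)*f).astype(int)),3,(255,255,0),-1)
cv2.imwrite("pics/z9.png",j)
E
```

```text
[ 471.94792649 -244.54227707  289.41656088] [-3.14045880e+00 -1.62991669e-05  9.76950357e-01]
[[286.9, 199.1], [274.3, 199.1], [286.6, 229.7], [274.5, 229.7], [303.0, 228.6], [258.8, 228.6], [301.5, 286.8], [260.1, 286.8], [303.8, 232.7], [258.0, 232.7], [302.3, 292.6], [259.5, 292.6], [303.1, 292.0], [259.5, 292.0], [301.3, 357.5], [261.1, 357.5]]
```

View pics/z9.png

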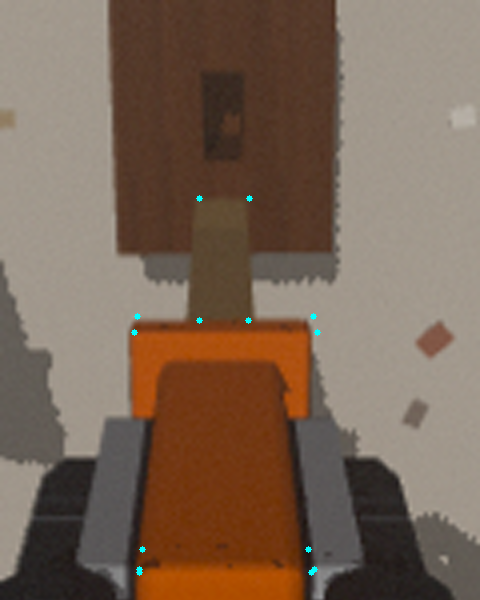

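```bash
python3 - <<'E'
from h import *
o=[np.pi,0,1.864]
bot.move_ptp([577.4,31.4,290],o)
bot.movel([577.4,31.4,230],max_speed=100); bot.dwell(.4)
m=imaging.camera_model("wrist"); s=bot.get_state(); i=imaging.capture("wrist"); cv2.imwrite("pics/g1.png",i); np.save("g1.npy",m)
cv2.imwrite("pics/g_side.png",imaging.capture("side"));cv2.imwrite("pics/g_scene.png",imaging.capture("scene"))
print(s["t"],s["tcp_pos"],s["orientation"],s["contact_force"])
px=paddle_px(m,s["tcp_pos"],s["orientation"][2]);print(px.round(1)[:4].tolist())
R=Ro.from_euler("xyz",[0,0,.293]).as_matrix()
q=proj(m,np.array([(a*9,b*17,0) for a in(-1,1) for b in(-1,1)])@R.T+[577.4,31.4,120]);print(q.round(1).tolist())
f=5
j=cv2.resize(i[140:255,220:345],None,fx=f,fy=f,interpolation=cv2.INTER_CUBIC)
for u in list(px)+list(q): cv2.circle(j,tuple(((u-[220,140]+.5)*f).astype(int)),3,(255,255,0),-1)
cv2.imwrite("pics/z10.png",j)
E
```

```text
20.375 [577.521464    31.4299198  230.27612157] [3.14117186e+00 1.63766796e-04 1.86404449e+00] [ 0.2730085   0.0968321  -1.80536561]
[[286.2, 199.5], [273.7, 199.5], [286.1, 230.0], [273.9, 230.0]]
[[269.6, 227.3], [269.2, 189.6], [290.0, 227.3], [290.4, 189.6]]
```

View pics/z10.png

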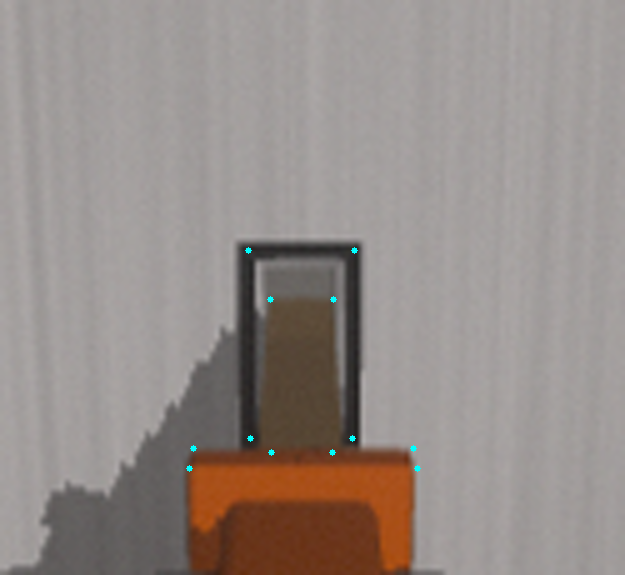

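Frame outer edges are at 267.7 and 292 (centre 279.4 px) and the tip centre at 279.9 px, so the tip is about 0.4 mm towards canister +x. Lengthwise it fits. I correct this and insert under a force guard.

```bash
python3 - <<'E'
from h import *
bot.movel([577.05,31.3,226],max_speed=40); bot.dwell(.3); f0=bot.get_state()["contact_force"]
h=bot.movel([577.05,31.3,195],max_speed=25,threshold=5); s=bot.get_state(); print("hit",h,f0,s["tcp_pos"],s["contact_force"],s["t"])
if not h:
    h=bot.movel([577.05,31.3,162],max_speed=30,threshold=5); s=bot.get_state(); print("hit",h,s["tcp_pos"],s["contact_force"],s["t"])
cv2.imwrite("pics/h1.png",imaging.capture("wrist"))
E
```

```text
hit False [-0.38655826  0.54101553 -0.98302181] [577.19242171  31.29927205 195.20358724] [-0.05551947  0.53492061 -0.516823  ] 22.4667
hit False [577.24772281  31.30301977 162.2514207 ] [-0.73374943  0.35079288 -0.59066654] 23.7167
```

View pics/h1.png

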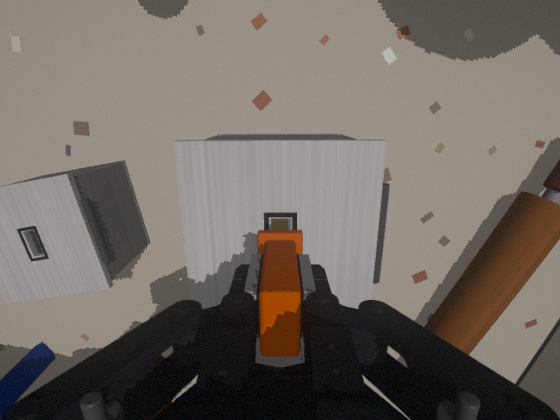

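The blade is through the slot at (281,222) with no contact force. Now I press.

```bash
python3 - <<'E'
from h import *
for z in (150,142,137,134.5):
    h=bot.movel([577.05,31.3,z],max_speed=25,threshold=10); s=bot.get_state(); print(z,"hit",h,s["tcp_pos"].round(2),s["contact_force"].round(2),round(s["opening"],4),s["t"])
    if h: break
bot.dwell(.3); s=bot.get_state(); print(s["tcp_pos"],s["contact_force"],s["opening"])
for n in("scene","side","wrist"): cv2.imwrite(f"pics/i_{n}.png",imaging.capture(n))
a=cv2.imread("pics/i_scene.png");b=cv2.imread("pics/i_side.png");w=cv2.imread("pics/i_wrist.png")
zoom(a,225,120,100,110,5,"pics/z11.png");zoom(b,240,140,100,100,5,"pics/z12.png");zoom(w,220,190,120,100,5,"pics/z13.png")
E
```

```text
150 hit False [577.42  31.28 150.27] [ 1.14 -0.45  2.53] 0.1822 24.4
142 hit False [577.34  31.28 142.06] [ 1.58 -0.19  2.78] 0.1767 24.8667
137 hit False [577.28  31.27 136.99] [ 1.46 -0.79  2.79] 0.1756 25.2167
134.5 hit False [577.28  31.26 134.51] [1.51 0.81 3.91] 0.1732 25.4667
[577.26523827  31.29585009 134.63798914] [ 2.25769827 -0.59387443  5.12075141] 0.17735066768235994
```

View pics/z11.png

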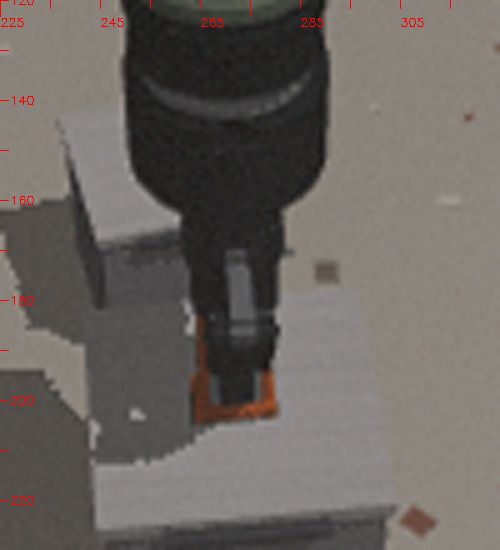

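View pics/z12.png

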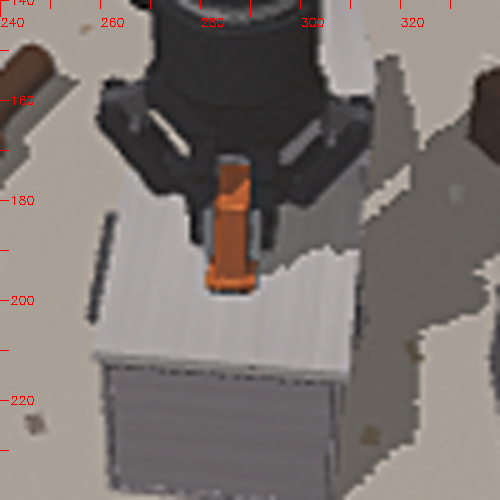

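View pics/z13.png

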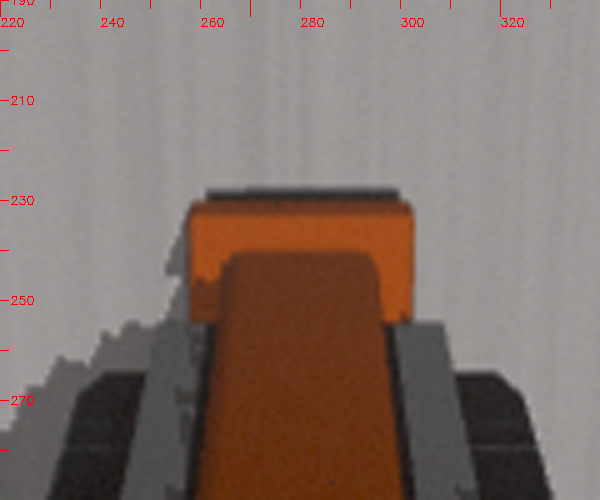

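View pics/i_side.png

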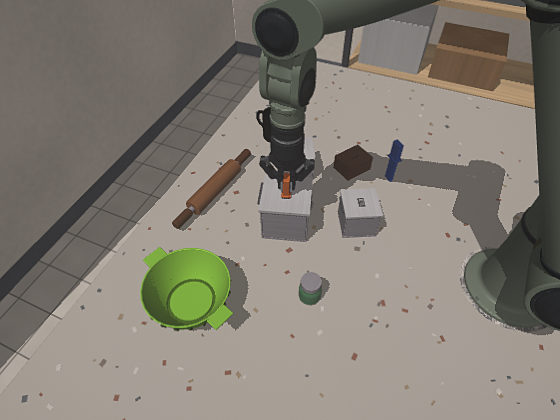

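The collar is just above the lid and unchanged relative to the fingers (row 230 in both views), so it has not slipped. The force is consistent with the spring, and the jar is upright at side-view pixel (311,288).

```bash
python3 - <<'E'
from h import *
s=bot.get_state(); print(s["t"],s["tcp_pos"],s["contact_force"],s["opening"],abs(s["joint_velocities"]).max()); bot.sign_off()
E
```

```text
25.9167 [577.22924588  31.2855411  134.59584358] [ 2.99223851 -0.25605626  4.12729672] 0.17867204316125165 0.0021386678426202938
the job is handed in; nothing more can be done
```

I moved the jar onto the open counter and pressed the orange paddle down through the lid slot. I handed the job in at 25.9 s with the paddle still gripped and held down; sign-off gives no verdict, so a pass is not confirmed.

- **Jar:** I set it down at about (440, 215) mm, roughly 230 mm from the canister axis. The last pictures show it upright.
- **Paddle:** It came out of the stand cleanly. Before inserting, I corrected a 0.4 mm offset between blade and slot seen in the wrist camera, and the blade then went in without contact.
- **Press depth:** The final tool height is 134.6 mm. By my geometry, that puts the collar about 1.5 mm above the lid and the plate about 22 mm down.
- **Force and grip:** The upward force was 4–5 N, as expected from the spring. The collar did not shift relative to the fingers, so the paddle has not slipped.
- **Lateral force:** I also read a small sideways force of about 2–3 N, which may be the blade resting lightly against the slot edge.
- **Bystanders:** The colander and rolling pin look unmoved in the last side view. The mug was partly hidden behind the arm there, but the arm never came near it.
- **Camera disagreement:** The cameras disagreed by about 1–3 mm. The jar's cap triangulated to 185 mm where 190 mm was expected, but this caused no problem.

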